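# Open the latched guard gate of the tube shaker

### The job

Two bench shakers stand behind low clear guards. Unlatch the front gate of the one that carries the rack of capped tubes: squeeze its thumb lever against the pull post so that the latch bar lifts out of its catch, then swing the gate wide open towards you so the tubes can be taken out. Let go, so that the bar drops back down, and leave the gate of the flask shaker shut.

Things in the scene. Friction and masses are not known exactly. Their poses are not given: they have to be found in the camera images.
- tube_gate_grip (a point): Where to squeeze, from above, along y: on the tube shaker's gate, 172 mm above the table, midway between the outer faces of pull post and thumb lever once squeezed together (25 mm overall). Fixed to the gate, turns with it: z up, +y along the gate to its hinge, -x out of its front. Hinge line at x +18, y +126.5 mm from here. At rest: post's outer face y +12.5, lever's y -28.5 mm.
- tube_latch (a joint): Steel latch bar with thumb lever (upright, round pad 14 mm thick, 26 wide, centre 174 mm up), one crank pivoted on the gate's front: rad, 0 = bar down in its catch by gravity; grows as the lever (right) is pushed 16 mm towards the fixed pull post (left; flat, 8 mm thick, 26 wide, top 192 mm up), stop at 0.32. Bar clear of the catch above 0.17; needs about 1 N, drops back when let go.
- tube_gate (a joint): Front gate of the shaker with the white rack of 12 blue-capped tubes (left or right of the other, varies): clear panel in aluminium frame, 204 mm wide, top 135 mm up, upright hinge at its left end seen from the robot. Rad, 0 = shut, grows as it swings towards the robot (clockwise from above), to 1.75. Light, stays where left. Latched, it moves only 0.02.
- flask_gate (a joint): Gate of the other shaker, built alike but carrying two conical flasks: rad, 0 = shut; leave it shut. Nothing on either shaker is higher than 192 mm; beside lever and post (25 mm and more away) nothing on the gates is higher than 145 mm.

How it is judged:
On the way:
1. the latch bar of the tube shaker's gate is lifted clear of its catch while the gate is still shut (value of joint tube_latch above 0.18 rad and value of joint tube_gate below 0.1 rad), for 0.1 s.
At the end, for the whole second after the job is handed in: The tube shaker's gate stands open by at least 0.75 rad (43 degrees) and at rest, its latch bar has dropped back (below 0.08 rad), and the flask shaker's gate is shut (below 0.1 rad) (value of joint tube_gate above 0.75 rad and velocity of joint tube_gate between -0.05 and 0.05 rad/s and value of joint tube_latch below 0.08 rad and value of joint flask_gate below 0.1 rad); the robot touches nothing.
It fails at once if the flask shaker's gate is opened (value of joint flask_gate above 0.1 rad).
It also fails if it takes over 37 s, if anything falls off the work surface, if the arm or the gripper's body presses on something with over 40 N, if the wrist force passes 120 N, or if a joint passes its speed limit or range.

### The arm

A 7-joint arm with a two-finger parallel gripper is mounted at the origin on the work surface. World frame = base frame: x ahead of the robot, y to its left, z up, the work surface at z = 0. Lengths are in m, angles in rad, forces in N, time in s.
With the tool pointing down it reaches from about 0.4 to 0.85 m from the base axis. Payload 10.4 kg.
Tool frame: the origin (TCP) lies at the very end of the fingers, on their centre line; the grasp point (between the pads) lies 19 mm behind it (manip.tcp_to_grasp is the z of the grasp point in the tool frame, in m); z points along the fingers, x is the direction in which the jaws open and shut, and the axes are right-handed (so a half turn about z gives the same grasp; the last joint's range is limited). The gripper opens to 85 mm and grips with 20 to 120 N. Pads are 22 mm wide; open, the fingers measure 114 mm over their backs; the gripper's body (76 mm by 85 mm) begins 54 mm behind the grasp point. The pads swing forward as they close: fully open they stand 13 mm farther back than shut.
Start: joints at [-1.272, 0.332, -0.065, 1.46, 0.022, 1.35, -0.088], TCP at [0.198, 0.593, 0.231] pointing down, gripper open.
Joint ranges: [-2.6, 2.6], [-0.5, 2.12], [-1.47, 1.34], [0.16, 2.42], [-1.27, 4.41], [0.06, 2.06], [-2.6, 2.6]. Speed limits (rad/s): [2.22, 2.22, 2.79, 2.79, 3.14, 3.14, 3.14].

### API

Orientations are given as a unit quaternion [x, y, z, w].
In Python, from workcell import manip gives the robot as it stands.
- The arm moves only by the tool servo_tool, never from a script. Its argument "moves" is a list of rows, each an object with "travel": the shift along the tool's x, y, z in mm, a list of three; "dr": the turn, a rotation vector about the tool's x, y, z in degrees, a list of three. A call has 1 to 12 rows; each row shifts and turns the commanded pose from where the row before left it, along the tool's axes as they then stand; what a row does not reach is not made up. A row lasts 1/8 s, in which the tool goes at most 62.5 mm and 10.7 degrees, less where a joint would pass 70% of its speed; a pose out of reach is approached as far as the arm can. A call is refused whole if a number of a shift passes 62.5 or a number of a turn 10.7, either way. A call with a gripper value outside its range is refused whole. "claw" is the closure, from 0 (fully open) to 1 (shut), set as the call begins (left out, the last holds). The fingers move at their own pace and stop on an object; "squeeze" is the grip in N (left out, the last holds). Time passes only in rows, so rows that do not move let the fingers close. It gives the time, the measured TCP pose, the force and the opening at its end, in the units of the state.
- manip.get_obs(): the state, without advancing time (a new reading comes with each control period).
- manip.camera(name): name is "scene" or "top" or "wrist"; returns the picture (384x512x3 uint8, blue, green, red); there is no depth.
- manip.calibration(name): a dict with "intrinsics" (3x3 intrinsics, pixels), "view" (4x4, takes a point from world to camera coordinates). Camera axes: x right, y down, z forward; pixel columns grow to the right and rows downward; lengths in m; the calibration is good to about 2 mm. A picture is of the moment at which its call begins: read the wrist's pose just before it. calibration takes no time and is no camera call; for the wrist camera it gives the pose at the moment of the call.
- manip.hand_in(): hands the job in, once; it reports no verdict.
The state is a dict: "clock": time; "joint_pos": joint angles; "joint_velocities": joint speeds; "tau": joint torques, N m; "position": TCP position; "ee_rot": TCP orientation; "ft_force": force on the tool from outside, world axes, zero at the start; "torque": the same for the moment, N m; "grip_width": opening from 0.0 (shut) to 1.0 (fully open).
Only numpy, scipy, OpenCV 4.12 (cv2) and the standard library are available. Lean on these libraries where they do the work, as an engineer would, in place of code of your own. Each camera call takes 0.05 s, during which the arm holds its last target. There are 200 camera calls.

## Working session

There is one attempt and no reset: what is moved stays moved. The work goes in short steps, Python scripts to look and compute and a tool call to move; the robot and the scene stay as the last step left them, time stands still between calls to the robot, and variables do not carry over. Pictures are saved under pics/ and viewed, on a budget of 10 in all, crops included, one or two more only if the job needs it, and the job is handed in when it is done.

Besides the shell and the picture viewer there is one more tool, called after ">>>" as name(argument=value, ...) on one line, values as JSON. servo_tool: Moves the arm, as the interface text tells. Its arguments: {"type":"object","properties":{"moves":{"type":"array","items":{"type":"object","properties":{"travel":{"type":"array","items":{"type":"number"}},"dr":{"type":"array","items":{"type":"number"}}}}},"claw":{"type":"number"},"squeeze":{"type":"number"}},"required":["moves"]}

```bash
mkdir -p pics
python3 - <<'E'
from workcell import manip
import cv2,numpy as np
o=manip.get_obs();print(o)
for n in("scene","top"):
    cv2.imwrite(f"pics/{n}1.png",manip.camera(n)); c=manip.calibration(n);print(n,np.round(c["intrinsics"],1),np.round(c["view"],3))
E
```

```text
{'clock': 0.0, 'joint_pos': array([-1.27164824,  0.3328669 , -0.06470732,  1.46094961,  0.02159604,
        1.34990468, -0.08849615]), 'joint_velocities': array([ 0.00045978, -0.00069267, -0.00094947, -0.00011698,  0.00067474,
        0.00119189,  0.00055691]), 'tau': array([ 1.03103281e-03, -6.25457096e+01,  4.99246339e-02, -3.91614318e+01,
        1.61963655e-02,  9.86206869e-03, -1.55678418e-05]), 'position': array([0.19752041, 0.59256562, 0.2305151 ]), 'ee_rot': array([ 8.11232173e-01,  5.84723736e-01, -5.62934406e-04,  4.43366630e-04]), 'ft_force': array([-0.7266446 ,  0.46617748, -1.14842715]), 'torque': array([-0.05424389, -0.01273015, -0.04157902]), 'grip_width': 0.9985925223817649}
scene [[366.9   0.  250.7]
 [  0.  366.9 194.5]
 [  0.    0.    1. ]] [[ 0.093  0.995 -0.021 -0.085]
 [ 0.596 -0.073 -0.799 -0.228]
 [-0.797  0.062 -0.6    1.438]
 [ 0.     0.     0.     1.   ]]
top [[465.8   0.  252.1]
 [  0.  465.8 194.6]
 [  0.    0.    1. ]] [[-0.012 -1.     0.028  0.021]
 [-0.989  0.008 -0.146  0.582]
 [ 0.146 -0.03  -0.989  1.033]
 [ 0.     0.     0.     1.   ]]
```

View pics/scene1.png

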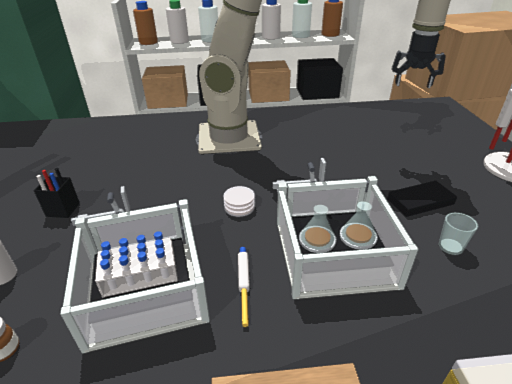

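View pics/top1.png

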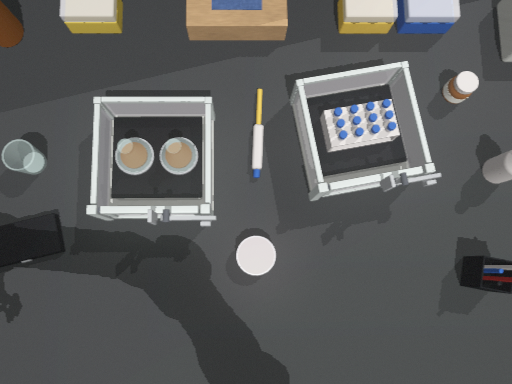

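The top view shows the tube shaker at the right (rack at about (360,125)), with post and lever near (388,183) and (405,180). I'll zoom in there.

Run:
```python
import cv2,numpy as np
t=cv2.imread("pics/top1.png")[150:215,300:450];s=cv2.imread("pics/scene1.png")[180:245,70:210]
t=cv2.resize(t,None,fx=5,fy=5,interpolation=cv2.INTER_CUBIC)[:300,:750];s=cv2.resize(s,None,fx=4.5,fy=4.5,interpolation=cv2.INTER_CUBIC)[:290]
c=np.zeros((595,760,3),np.uint8);c[:t.shape[0],:t.shape[1]]=t;c[302:302+s.shape[0],:s.shape[1]]=s
cv2.imwrite("pics/crop1.png",c)
```

```text
(no output)
```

View pics/crop1.png

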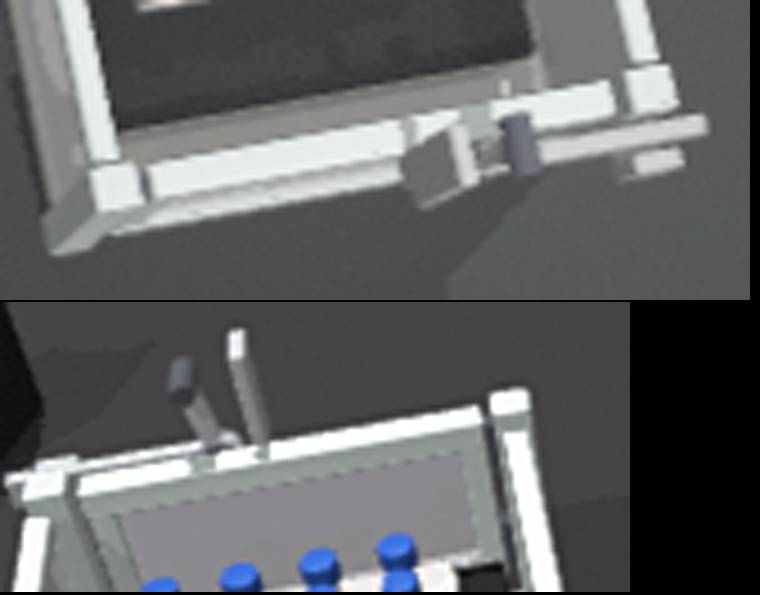

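```bash
cat > h.py <<'E'
from workcell import manip
import numpy as np,cv2
def ray(n,p,c=None):
    c=c or manip.calibration(n);R=c["view"][:3,:3];t=c["view"][:3,3]
    return -R.T@t,R.T@np.linalg.solve(c["intrinsics"],[p[0],p[1],1])
def plane(n,p,z,c=None):
    o,d=ray(n,p,c);return o+d*(z-o[2])/d[2]
def tri(a,pa,b,pb):
    (o,d),(q,e)=ray(a,pa),ray(b,pb);s,t=np.linalg.lstsq(np.c_[d,-e],q-o,rcond=None)[0]
    return (o+s*d+q+t*e)/2,np.linalg.norm(o+s*d-q-t*e)
E
python3 - <<'E'
from h import *
T=lambda x,y:(300+x/5,150+y/5); S=lambda x,y:(70+x/4.5,180+(y-302)/4.5)
np.set_printoptions(precision=4,suppress=True)
print("post top",plane("top",T(464,155),.192),plane("scene",S(237,337),.192),tri("top",T(464,155),"scene",S(237,337)))
print("pad",plane("top",T(522,143),.18),plane("scene",S(182,380),.176),tri("top",T(522,143),"scene",S(182,380)))
a,b=plane("top",T(150,180),.135),plane("top",T(612,97),.135);d=a-b
print("frame top",a,b,np.linalg.norm(d),np.degrees(np.arctan2(-d[0],d[1])))
a,b=plane("scene",S(78,487),.135),plane("scene",S(480,408),.135);d=b-a
print("frame scene",a,b,np.linalg.norm(d),np.degrees(np.arctan2(-d[0],d[1])))
E
```

```text
post top [ 0.585  -0.2639  0.192 ] [ 0.5818 -0.2607  0.192 ] (array([ 0.5843, -0.2615,  0.1942]), np.float64(0.0032906607225573104))
pad [ 0.5919 -0.2922  0.18  ] [ 0.5936 -0.2897  0.176 ] (array([ 0.5924, -0.2919,  0.1756]), np.float64(0.003513690611939295))
frame top [ 0.5852 -0.148   0.135 ] [ 0.6198 -0.3489  0.135 ] 0.20384283847316093 9.775471395040329
frame scene [ 0.623  -0.3456  0.135 ] [ 0.5819 -0.1457  0.135 ] 0.20407117660706767 11.599373280250822
```

Both views agree to about 3 mm (post top comes out at z 0.194, frame length 204 mm). The gate yaw is about 10.3°, the grip point is at about (0.587, -0.270) and the hinge is at about (0.582, -0.142). I'll turn first, then travel high.

>>> servo_tool(moves=[{"travel": [0,0,-23],"dr": [0,0,-9.6]},{"travel": [0,0,-23],"dr": [0,0,-9.6]},{"travel": [0,0,-23],"dr": [0,0,-9.5]},{"travel": [-38,27,0]},{"travel": [-38,27,0]},{"travel": [-38,27,0]},{"travel": [-38,27,0]},{"travel": [-38,27,0]},{"travel": [-38,27,0]},{"travel": [-38,27,0]},{"travel": [-38,27,0]},{"travel": [-35,27,0]}], claw=0, squeeze=30)

```text
$.moves[3]: bad value
```

>>> servo_tool(moves=[{"travel": [-48,-1,0]},{"travel": [-48,-1,0]},{"travel": [-48,-1,0]},{"travel": [-48,-1,0]},{"travel": [-48,-1,0]},{"travel": [-48,-1,0]},{"travel": [-48,-1,0]},{"travel": [-48,-1,0]},{"travel": [-48,-1,0]},{"travel": [-48,-2,0]},{"travel": [-48,-2,0]},{"travel": [-48,-2,0]}])

```text
$.moves[0]: bad value
```

Run:
```python
from h import *
from scipy.spatial.transform import Rotation as R
o=manip.get_obs();c=manip.calibration("wrist");im=manip.camera("wrist");cv2.imwrite("pics/wr1.png",im);np.save("wr1.npy",c,allow_pickle=True)
M=R.from_quat(o["ee_rot"]).as_matrix();print(o["clock"],o["position"],M.round(3),o["joint_pos"],o["ft_force"])
d=np.array([.587,-.270,.172])-o["position"];print("to grip, tool mm",M.T@d*1000)
print(c["intrinsics"],np.round(-c["view"][:3,:3].T@c["view"][:3,3],3))
```

```text
0.1 [0.19753862 0.59258319 0.23057292] [[ 0.316  0.949 -0.   ]
 [ 0.949 -0.316 -0.001]
 [-0.001  0.    -1.   ]] [-1.2716086   0.33280351 -0.06473934  1.46091159  0.02161865  1.34989432
 -0.08849202] [-0.57434644 -1.13439615  0.28597743]
to grip, tool mm [-695.10274273  642.22173903   59.53253034]
[[288.09217763   0.         258.0987983 ]
 [  0.         288.09217763 189.79560774]
 [  0.           0.           1.        ]] [0.13  0.615 0.373]
```

View pics/wr1.png

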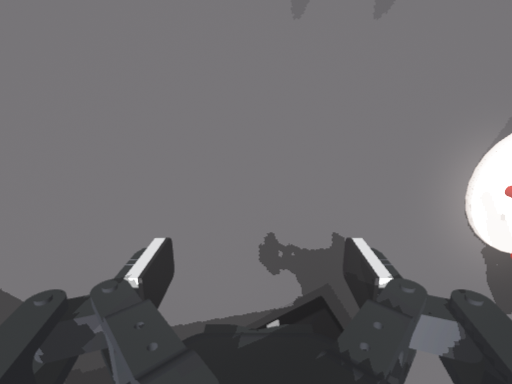

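The moves were refused because every row needs both keys, and the arm has not moved. The picture only shows the open fingers over the bare table. Resending with both keys.

>>> servo_tool(moves=[{"travel": [0,0,-23],"dr": [0,0,-9.6]},{"travel": [0,0,-23],"dr": [0,0,-9.6]},{"travel": [0,0,-23],"dr": [0,0,-9.5]},{"travel": [-38,27,0],"dr": [0,0,0]},{"travel": [-38,27,0],"dr": [0,0,0]},{"travel": [-38,27,0],"dr": [0,0,0]},{"travel": [-38,27,0],"dr": [0,0,0]},{"travel": [-38,27,0],"dr": [0,0,0]},{"travel": [-38,27,0],"dr": [0,0,0]},{"travel": [-38,27,0],"dr": [0,0,0]},{"travel": [-38,27,0],"dr": [0,0,0]},{"travel": [-35,27,0],"dr": [0,0,0]}], claw=0, squeeze=30)

```text
clock: 1.65
position: [0.4981, 0.3012, 0.3002]
ee_rot: [0.641, 0.767, -0.0, -0.0]
ft_force: [0.1, 0.6, -1.5]
grip_width: 1.003
```

>>> servo_tool(moves=[{"travel": [-48,-1,0],"dr": [0,0,0]},{"travel": [-48,-1,0],"dr": [0,0,0]},{"travel": [-48,-1,0],"dr": [0,0,0]},{"travel": [-48,-1,0],"dr": [0,0,0]},{"travel": [-48,-1,0],"dr": [0,0,0]},{"travel": [-48,-1,0],"dr": [0,0,0]},{"travel": [-48,-1,0],"dr": [0,0,0]},{"travel": [-48,-1,0],"dr": [0,0,0]},{"travel": [-48,-1,0],"dr": [0,0,0]},{"travel": [-48,-2,0],"dr": [0,0,0]},{"travel": [-48,-2,0],"dr": [0,0,0]},{"travel": [-48,-2,0],"dr": [0,0,0]}])

```text
clock: 3.15
position: [0.5851, -0.2681, 0.3]
ee_rot: [0.641, 0.768, 0.0, -0.0]
ft_force: [-0.1, 1.0, -0.1]
grip_width: 0.998
```

```bash
cat > st.py <<'E'
from h import *
import sys
from scipy.spatial.transform import Rotation as R
np.set_printoptions(precision=4,suppress=True)
o=manip.get_obs();c=manip.calibration("wrist");im=manip.camera("wrist");cv2.imwrite(f"pics/{sys.argv[1]}.png",im);np.save(f"{sys.argv[1]}.npy",c,allow_pickle=True)
M=R.from_quat(o["ee_rot"]).as_matrix();print(o["clock"],o["position"],M.round(3),o["joint_pos"],o["ft_force"],o["grip_width"])
d=np.array([.587,-.270,.172])-o["position"];print("to grip, tool mm",M.T@d*1000-[0,0,1000*manip.tcp_to_grasp],manip.tcp_to_grasp)
E
python3 st.py wr2
```

```text
3.15 [ 0.5851 -0.2681  0.3   ] [[-0.179  0.984 -0.   ]
 [ 0.984  0.179  0.   ]
 [ 0.    -0.    -1.   ]] [-0.0306  0.3756  0.539   1.321  -0.1901  1.496   2.242 ] [-0.1342  1.0197 -0.0961] 0.9978876835987597
to grip, tool mm [ -2.2456   1.5541 146.7482] -0.0187
```

View pics/wr2.png

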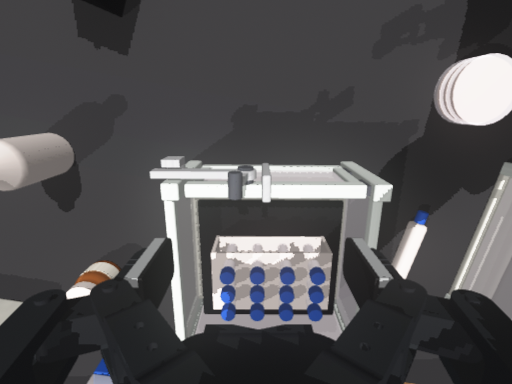

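The wrist view is aligned with the gate: post strip at about (266,165–200), lever pad at (235,172–198), and the frame level along row 190. I'll check the positions from here.

Run:
```python
from h import *
np.set_printoptions(precision=4,suppress=True)
c=np.load("wr2.npy",allow_pickle=True).item()
y=np.array([-.179,.984]);x=np.array([.984,.179]);g=np.array([.587,-.270])
for n,p,z in(("post back",(267,200),.192),("post mid",(267,186),.192),("pad L",(228,196),.176),("pad R",(242.5,196),.176),("frameL",(187,191),.135),("frameR",(363,191),.135)):
    q=plane("w",p,z,c)[:2];print(n,q,"gate x,y mm from grip:",1000*np.array([(q-g)@x,(q-g)@y]))
i=cv2.imread("pics/wr2.png");cv2.imwrite("pics/c2.png",cv2.resize(i[155:215,140:400],None,fx=3,fy=6,interpolation=cv2.INTER_CUBIC))
```

```text
post back [ 0.5951 -0.2588] gate x,y mm from grip: [10.0209  9.5696]
post mid [ 0.5821 -0.2613] gate x,y mm from grip: [-3.2987  9.4556]
pad L [ 0.603  -0.2954] gate x,y mm from grip: [ 11.2419 -27.8196]
pad R [ 0.6005 -0.2815] gate x,y mm from grip: [ 11.2428 -13.7393]
frameL [ 0.619  -0.3433] gate x,y mm from grip: [ 18.3805 -77.8534]
frameR [ 0.5839 -0.1503] gate x,y mm from grip: [ 18.3927 118.3053]
```

The wrist view agrees within 3 mm, so I'll descend.

>>> servo_tool(moves=[{"travel": [-1.5,-1,20],"dr": [0,0,0]},{"travel": [0,0,30],"dr": [0,0,0]},{"travel": [0,0,30],"dr": [0,0,0]},{"travel": [0,0,25],"dr": [0,0,0]},{"travel": [0,0,20],"dr": [0,0,0]},{"travel": [0,0,20],"dr": [0,0,0]},{"travel": [0,0,0],"dr": [0,0,0]}])

```text
clock: 4.08
position: [0.5836, -0.268, 0.1537]
ee_rot: [0.641, 0.768, -0.0, -0.001]
ft_force: [0.1, 0.4, 0.4]
grip_width: 1.002
```

>>> servo_tool(moves=[{"travel": [0,0,0],"dr": [0,0,0]},{"travel": [0,0,0],"dr": [0,0,0]},{"travel": [0,0,0],"dr": [0,0,0]},{"travel": [0,0,0],"dr": [0,0,0]},{"travel": [0,0,0],"dr": [0,0,0]},{"travel": [0,0,0],"dr": [0,0,0]},{"travel": [0,0,0],"dr": [0,0,0]},{"travel": [0,0,0],"dr": [0,0,0]},{"travel": [0,0,0],"dr": [0,0,0]},{"travel": [0,0,0],"dr": [0,0,0]}], claw=1, squeeze=30)

```text
clock: 5.32
position: [0.5847, -0.2691, 0.1562]
ee_rot: [0.641, 0.767, 0.0, 0.001]
ft_force: [-0.6, -0.6, 6.5]
grip_width: 0.29
```

```bash
python3 st.py wr3
```

```text
5.325 [ 0.5847 -0.2691  0.1562] [[-0.178  0.984  0.002]
 [ 0.984  0.178 -0.001]
 [-0.001  0.001 -1.   ]] [-0.0214  0.4498  0.5091  1.5298 -0.2274  1.2194  2.2728] [-0.6059 -0.6376  6.4711] 0.28965277974408227
to grip, tool mm [-1.28    2.1279  2.9211] -0.0187
```

View pics/wr3.png

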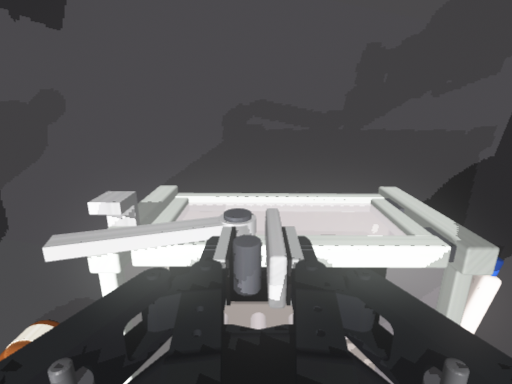

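The opening of 0.29 is about 24.6 mm, so post and lever are squeezed together. The picture shows the bar tilted up at the left, near (60,240), well clear of the catch. Now I'll swing about the hinge: 4° per row, with a chord of (1.56, -8.78) mm.

>>> servo_tool(moves=[{"travel": [0.8,-4.4,0],"dr": [0,0,2]},{"travel": [1.2,-6.6,0],"dr": [0,0,3]},{"travel": [1.6,-8.8,0],"dr": [0,0,4]},{"travel": [1.6,-8.8,0],"dr": [0,0,4]},{"travel": [1.6,-8.8,0],"dr": [0,0,4]}])

```text
clock: 6.0
position: [0.5473, -0.2639, 0.1562]
ee_rot: [0.748, 0.663, 0.001, 0.001]
ft_force: [1.9, 1.6, 7.3]
grip_width: 0.282
```

Forces stay low, so I'll continue the swing.

>>> servo_tool(moves=[{"travel": [1.6,-8.8,0],"dr": [0,0,4]},{"travel": [1.6,-8.8,0],"dr": [0,0,4]},{"travel": [1.6,-8.8,0],"dr": [0,0,4]},{"travel": [1.6,-8.8,0],"dr": [0,0,4]},{"travel": [1.6,-8.8,0],"dr": [0,0,4]},{"travel": [1.6,-8.8,0],"dr": [0,0,4]},{"travel": [1.6,-8.8,0],"dr": [0,0,4]},{"travel": [1.6,-8.8,0],"dr": [0,0,4]},{"travel": [1.6,-8.8,0],"dr": [0,0,4]},{"travel": [1.6,-8.8,0],"dr": [0,0,4]}])

```text
clock: 7.25
position: [0.4769, -0.212, 0.1561]
ee_rot: [0.93, 0.368, 0.002, 0.0]
ft_force: [10.2, 4.3, 3.0]
grip_width: 0.281
```

The gate is about 57° open with forces under 12 N. I'll let it settle and then release.

>>> servo_tool(moves=[{"travel": [0,0,0],"dr": [0,0,0]},{"travel": [0,0,0],"dr": [0,0,0]},{"travel": [0,0,0],"dr": [0,0,0]}])

```text
clock: 7.62
position: [0.477, -0.2121, 0.1561]
ee_rot: [0.929, 0.369, 0.002, 0.0]
ft_force: [7.7, 3.4, 5.1]
grip_width: 0.285
```

>>> servo_tool(moves=[{"travel": [0,0,0],"dr": [0,0,0]},{"travel": [0,0,0],"dr": [0,0,0]},{"travel": [0,0,0],"dr": [0,0,0]},{"travel": [0,0,0],"dr": [0,0,0]},{"travel": [0,0,0],"dr": [0,0,0]},{"travel": [0,0,0],"dr": [0,0,0]},{"travel": [0,0,0],"dr": [0,0,0]},{"travel": [0,0,0],"dr": [0,0,0]}], claw=0)

```text
clock: 8.62
position: [0.4749, -0.2137, 0.1553]
ee_rot: [0.93, 0.369, 0.0, -0.0]
ft_force: [0.1, -0.0, -0.5]
grip_width: 1.0
```

The gripper is open with no force on the tool. I'll lift straight up and look.

>>> servo_tool(moves=[{"travel": [0,0,-15],"dr": [0,0,0]},{"travel": [0,0,-25],"dr": [0,0,0]},{"travel": [0,0,-30],"dr": [0,0,0]},{"travel": [0,0,-30],"dr": [0,0,0]},{"travel": [0,0,-30],"dr": [0,0,0]},{"travel": [0,0,-10],"dr": [0,0,0]},{"travel": [0,0,0],"dr": [0,0,0]},{"travel": [0,0,0],"dr": [0,0,0]}])

```text
clock: 9.62
position: [0.4745, -0.2135, 0.2943]
ee_rot: [0.93, 0.369, -0.001, -0.0]
ft_force: [0.1, 0.2, 0.5]
grip_width: 1.0
```

Run:
```python
from h import *
o=manip.get_obs();print(o["clock"],o["position"],o["ft_force"])
a=manip.camera("scene");b=manip.camera("wrist")
cv2.imwrite("pics/end.png",np.hstack([cv2.resize(a[150:350,50:420],(500,270),interpolation=cv2.INTER_CUBIC)[:, :500],cv2.resize(b,(300,225))[[*range(225)]+[224]*45]]))
```

```text
9.625 [ 0.47448831 -0.21348271  0.29425147] [0.11896615 0.18369145 0.52709126]
```

View pics/end.png

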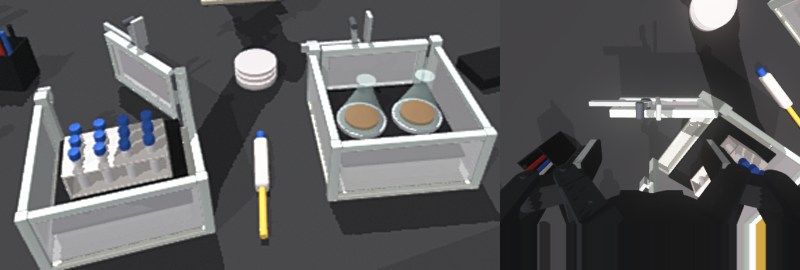

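The tube gate stands wide open at (145,65), with the lever apart from the post and the bar level. The flask gate is shut and the arm is clear. Handing in.

```bash
python3 -c "
from workcell import manip
print(manip.hand_in())"
```

```text
the job is handed in; nothing more can be done
None
```

I unlatched the tube shaker's gate and swung it open about 57° (1.0 rad, taken from the tool's turn). Then I let go, lifted clear and handed in at about 9.7 s of the 37 s allowed. The hand-in gave no verdict.

- **Squeeze:** the jaws stopped at about 24.6 mm, against the 25 mm expected with lever and post together. A wrist picture taken before the swing showed the bar lifted clear of its catch.
- **Forces:** the wrist force read no more than about 12 N at the checks between moves. It had fallen to about 0 after release.
- **Last pictures:** the tube gate stands wide open with its lever sprung back and its bar level. The flask gate is shut, and the open gripper is about 10 cm above the post.
- **Not measured:** I judged the final latch position and the gate being at rest by eye from one picture. Position estimates from the cameras agreed to about 3 mm.
- **Refused moves:** my first two move calls were refused for a missing value, and nothing moved.

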